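# Seat a rubber mould on the wax injector nozzle

### The arm

A 6-joint arm with a two-finger parallel gripper is mounted at the origin on the work surface; the furniture and walls round the work are solid. World frame = base frame: x ahead of the robot, y to its left, z up, the work surface at z = 0. Lengths are in m, angles in rad, forces in N, time in s.
With the tool pointing down it reaches from about 0.275 to 0.875 m from the base axis. Payload 12.5 kg.
Tool frame: the origin (TCP) lies midway between the tips of the shut fingers; the grasp point (between the pads) lies 19 mm behind it (ctrl.grip_point_offset is the distance from the TCP to the grasp point, in m); z points along the fingers, x is the direction in which the jaws open and shut, and the axes are right-handed (so a half turn about z gives the same grasp; the last joint's range is limited). The gripper opens to 85 mm and grips with 20 to 120 N. Pads are 22 mm wide; open, the fingers measure 114 mm over their backs; the gripper's body (76 mm by 85 mm) begins 54 mm behind the grasp point. The pads swing forward as they close: fully open they stand 13 mm farther back than shut.
Start: joints at [1.077, 0.351, 1.652, -0, 1.139, -0.085], TCP at [0.219, 0.505, 0.231] pointing down, gripper open.
Joint ranges: [-2.75, 2.75], [-0.79, 2.1], [0.01, 2.65], [-1.57, 4.71], [0.07, 3.14], [-2.87, 2.87]. Speed limits (rad/s): [2.22, 2.22, 2.79, 3.14, 3.14, 3.14].

### API

Orientations are given as a rotation vector (axis times angle).
In Python, from workcell import ctrl gives the robot as it stands. Calls block until the motion is done:
- ctrl.move_ptp(position, orientation): joint-space move of the TCP to a pose.
- ctrl.servo_line(position, feed=0.15, attitude=None, threshold=None): straight line of the TCP; attitude=None keeps the orientation; feed is the mean speed in m/s. With threshold (N) it stops when the force on the tool has changed by that much, and returns True; else False.
- ctrl.set_joints(angles): joint-space move.
- ctrl.set_gripper(opening, force=None): finger opening in m; force is the grip in N (None keeps the last); returns when the fingers have stopped.
- ctrl.pause(seconds).
- ctrl.inverse_kinematics(position, orientation): joint angles nearest the present ones, or None.
- ctrl.grab_frame(name): name is "side" or "top" or "wrist"; returns the picture (384x512x3 uint8, red, green, blue); there is no depth.
- ctrl.calibration(name): a dict with "mtx" (3x3 intrinsics, pixels), "T" (4x4, takes a point from camera to world coordinates). Camera axes: x right, y up, looking along -z (the intrinsics and any distortion apply to the point x, -y, -z); pixel columns grow to the right and rows downward; lengths in m; the calibration is good to about 2 mm. A picture is of the moment at which its call begins: read the wrist's pose just before it. calibration takes no time and is no camera call; for the wrist camera it gives the pose at the moment of the call.
A pose or a line that the arm cannot do raises ctrl.MotionError and nothing moves.
- ctrl.finish_job(): hands the job in, once; it reports no verdict.
Readings, each from a call of its own:
- ctrl.current_time_s(): time.
- ctrl.current_joint_positions(): joint angles.
- ctrl.current_joint_velocities(): joint speeds.
- ctrl.current_joint_torque(): joint torques, N m.
- ctrl.current_ee_pos(): TCP position.
- ctrl.current_eef_rot(): TCP orientation.
- ctrl.current_wrist_force(): force on the tool from outside, world axes, zero at the start.
- ctrl.current_ft_torque(): the same for the moment, N m.
- ctrl.current_opening(): finger opening in m.
Only numpy, scipy, OpenCV 4.12 (cv2) and the standard library are available. Lean on these libraries where they do the work, as an engineer would, in place of code of your own. Each camera call takes 0.05 s, during which the arm holds its last target.

### The job

Load the brown rubber mould that lies on the injector's feed plate: line it up with your fingertips and push it, brass-ringed hole end first, down the lane between the two steel guide rails and onto the spring nozzle of the injector, without the mould touching either rail and without lifting it. Press it on squarely, the hole centred on the nozzle, until the nozzle has been pushed well past half of its 12 mm travel, gently rather than ramming it, and finish while still holding it pressed there. Leave the things beside the injector where they are.

Things in the scene. Friction and masses are not known exactly. Their poses are not given: they have to be found in the camera images.
- injector: Wax injector, fixed: aluminium feed plate 430 x 160 mm, flat top 12 mm above the table, a steel pot (116 mm across, 180 mm tall with gauge) at its far end. Origin on the table plane, on the lane's centre line; x = feed direction towards the nozzle, y = left of that, z up. Plate from x = -175 to +255 mm, no rails before x = -40 mm. Brass block (30 mm tall) from x = 120 mm, pot from 136 mm.
- rail_left: Left guide rail (y > 0), fixed flat steel bar from x = -40 to +112 mm in the injector frame, 8 mm thick, 25 mm above the plate; inner face at y = +37 mm, so the lane is 74 mm wide. Thumbscrews 13 mm tall on its outer side. Same origin and axes as the injector.
- rail_right: Right guide rail (y < 0), mirror image of the left one; inner face at y = -37 mm. Same origin and axes as the injector.
- nozzle (a joint): Travel of the spring nozzle in m: 0 at rest, grows as it is pressed along the injector's +x, stop at 0.012. It takes about 1.6 N to start it and 4 N at 6 mm, 6.4 N at 12 mm, and springs back when let go.
- nozzle_tip (a point): Centre of the nozzle's small flat front face (8 mm across), 11 mm above the plate; at rest at x = 100, y = 0, z = 23 mm in the injector frame; moves with the nozzle. Axes as the injector's.
- wax_mould: Brown rubber mould to load, loose on the open part of the plate, about 150 g: 50 (x) x 76 (y) x 22 mm (z). Origin on its underside, midway across the 50 mm, 37 mm from the hole end (brass ring) and 39 mm from the plain rear end. Its -y axis points to the hole end, which starts roughly towards the nozzle (up to 0.25 rad askew, its origin up to 20 mm off the centre line).
- mould_sprue (a point): Centre of the mould's hole-end face, half-way up (11 mm above its underside); axes as the mould's.
- waiting_mould: A second brown rubber mould of the same size (50 x 77 x 22 mm) on the table beside the injector, not to be moved. Origin on its underside.
- white_bottle: White plastic bottle 46 x 46 x 71 mm on the table beside the injector, not to be moved. Origin at the centre of its underside.
- tape_roll: Roll of white tape lying flat, 58 mm across, 24 mm tall, beside the injector, not to be moved. Origin at the centre of its underside.
- tweezers: Steel tweezers, 18 x 136 x 10 mm, lying on the table on the right side of the injector, not to be moved. Origin on their underside.
Not all that is in view belongs to the job. Leave any purple or turquoise look-alike of the wax_mould alone.

How it is judged:
On the way, in this order (a step that is already met when the one before it is completed fails the run):
1. the mould's hole end has entered the lane between the rails (x of mould_sprue in the frame of injector above -0.02 m and y of mould_sprue in the frame of injector between -0.02 and 0.02 m), for 0.05 s.
2. the mould sits square on the nozzle and presses it in more than 6 mm (value of joint nozzle above 0.006 m and distance between mould_sprue and nozzle_tip below 0.006 m and angle between the y axis of wax_mould and the x axis of injector, either way round below 0.1 rad), for 0.3 s.
At the end, for the whole second after the job is handed in: The fingers hold the mould at rest against the nozzle: nozzle pressed in more than 6 mm, the centre of the mould's hole end within 6 mm of the nozzle tip, the mould within 0.1 rad of the lane's direction and flat (all of step 2 and angle between wax_mould's own z axis and vertical below 0.1 rad and linear speed of wax_mould below 0.01 m/s and contact force between the fingers and wax_mould above 0.5 N); the arm keeps its last pose, push and grip.
It fails at once if the mould touches a guide rail (contact force between wax_mould and rail_left above 0.1 N or contact force between wax_mould and rail_right above 0.1 N).
It fails at once if the mould is lifted more than 6 mm off the plate (z of mould_sprue in the frame of injector above 0.029 m).
It fails at once if the mould is tipped (angle between wax_mould's own z axis and vertical above 0.2 rad).
It fails at once if the mould is rammed or squeezed with more than 25 N (contact force between the fingers and wax_mould above 25 N).
It fails at once if a thing beside the injector is moved more than 10 mm (distance of any of waiting_mould, white_bottle, tape_roll, tweezers from where it was at the start of the episode above 0.01 m).
It also fails if it takes over 72 s, if anything falls off the work surface, if the arm or the gripper's body presses on something with over 40 N, if the wrist force passes 120 N, or if a joint passes its speed limit or range.

## Working session

There is one attempt and no reset: what is moved stays moved. The work goes in short steps, each a Python script; the robot and the scene stay as the last script left them, time stands still between calls to the robot, and variables do not carry over. Pictures are saved under pics/ and viewed, and the job is handed in when it is done.

```bash
mkdir -p pics; ls
python3 - <<'E'
from workcell import ctrl
import cv2,numpy as np
for n in("top","side","wrist"):
    c=ctrl.calibration(n); print(n,np.round(c["mtx"],1).tolist(),np.round(c["T"],4).tolist(),[k for k in c])
    cv2.imwrite(f"pics/{n}0.png",ctrl.grab_frame(n)[:,:,::-1])
print(ctrl.current_time_s(),ctrl.current_opening(),ctrl.grip_point_offset,ctrl.current_eef_rot())
E
```

```text
pics
top [[413.4, 0.0, 251.2], [0.0, 413.4, 197.9], [0.0, 0.0, 1.0]] [[-0.021, 0.9841, -0.1765, 0.3148], [-0.9998, -0.0213, 0.0002, 0.0094], [-0.0036, 0.1765, 0.9843, 1.1585], [0.0, 0.0, 0.0, 1.0]] ['mtx', 'T']
side [[476.7, 0.0, 250.6], [0.0, 476.7, 184.8], [0.0, 0.0, 1.0]] [[0.7732, 0.5371, -0.3371, 0.1184], [-0.6342, 0.6532, -0.4137, -0.4415], [-0.002, 0.5337, 0.8457, 0.9749], [0.0, 0.0, 0.0, 1.0]] ['mtx', 'T']
wrist [[344.2, 0.0, 261.9], [0.0, 344.2, 188.3], [0.0, 0.0, 1.0]] [[0.3984, -0.8787, -0.2629, 0.1527], [0.9172, 0.3818, 0.1138, 0.534], [0.0004, -0.2864, 0.9581, 0.3737], [0.0, 0.0, 0.0, 1.0]] ['mtx', 'T']
0.15 0.08514358483022097 0.0187 [ 2.62580467e+00  1.72406624e+00 -1.12171104e-03]
```

View pics/top0.png

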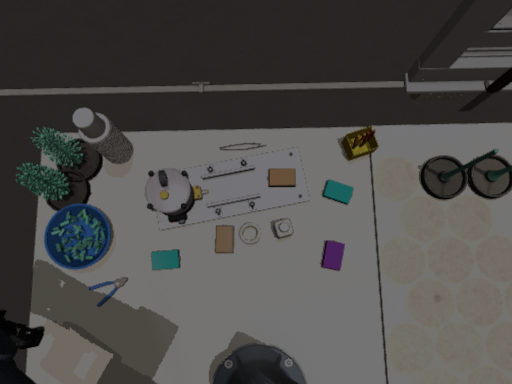

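View pics/side0.png

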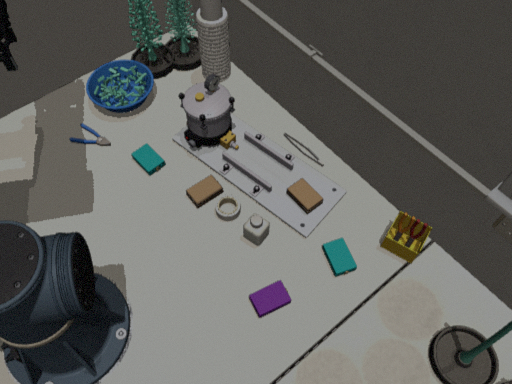

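View pics/wrist0.png

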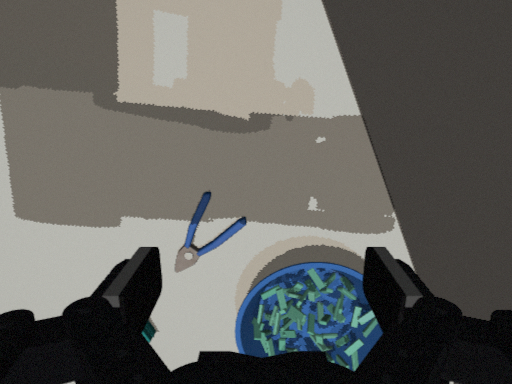

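The brown mould on the feed plate is at top px (282,178). The other brown one, at (225,239), sits on the table, so it is the waiting mould. The teal ones (338,191) and (165,260) and the purple one (333,255) are look-alikes. I'll confirm this in an enlarged crop.

```bash
cat > h.py <<'E'
from workcell import ctrl
import cv2,numpy as np
def ray(cal,u,v,z):
    K=np.array(cal["mtx"]);T=np.array(cal["T"])
    d=np.linalg.inv(K)@[u,v,1]; d=T[:3,:3]@[d[0],-d[1],-d[2]]; o=T[:3,3]
    return o+d*(z-o[2])/d[2]
def proj(cal,P):
    K=np.array(cal["mtx"]);T=np.array(cal["T"])
    q=T[:3,:3].T@(np.array(P)-T[:3,3]); q=K@[q[0],-q[1],-q[2]]; return q[:2]/q[2]
E
python3 - <<'E'
import cv2
i=cv2.imread("pics/top0.png")[140:250,140:320]
cv2.imwrite("pics/top0c.png",cv2.resize(i,None,fx=4.4,fy=4.4,interpolation=cv2.INTER_CUBIC))
E
```

```text
(no output)
```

View pics/top0c.png

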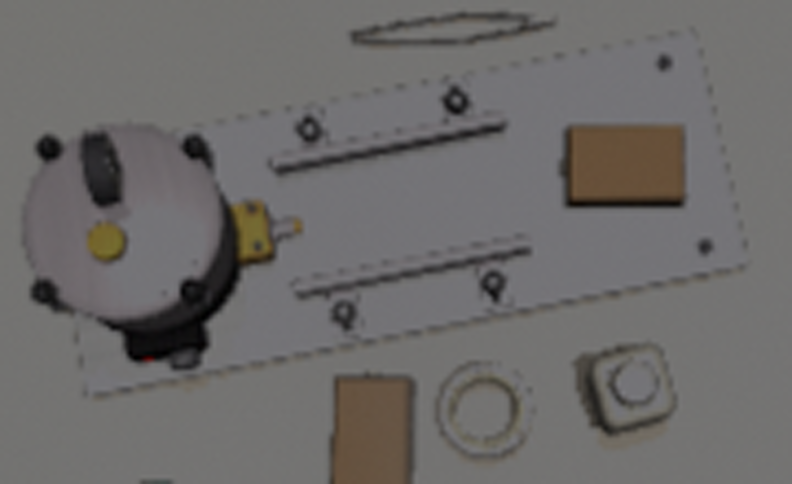

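Run:
```python
from h import *
c=ctrl.calibration("top")
f=lambda u,v,z: ray(c,(u+.5)/4.4+140-.5,(v+.5)/4.4+140-.5,z)
A=f(690,30,.012);B=f(747,266,.012);C=f(87,397,.012)
print(A,B,C,np.linalg.norm(A-B),np.linalg.norm(B-C))
d=(C-B)[:2];d/=np.linalg.norm(d);d2=(A-B)[:2];print("yaw",np.arctan2(d[1],d[0]),np.arctan2(-d2[0],d2[1])-0)
o=(A+B)[:2]/2+d*.175;print("origin",o)
y=np.array([-d[1],d[0]])
for n,u,v,z in[("mTL",567,126,.034),("mTR",684,126,.034),("mBR",684,201,.034),("mBL",567,201,.034),("noz",297,226,.025)]:
    p=f(u,v,z)[:2]; print(n,p,(p-o)@d,(p-o)@y)
```

```text
[ 0.6680553  -0.12422441  0.012     ] [ 0.51052732 -0.15434027  0.012     ] [0.43553318 0.26643221 0.012     ] 0.16038088742768855 0.4274033235738595
yaw 1.7471739530798174 -1.381897835107156
origin [0.55858501 0.03300267]
mTL [ 0.59957625 -0.04090118] -0.07994979387875818 -0.027387780521656743
mTR [ 0.59794979 -0.11529255] -0.15290165578336773 -0.0127335070265625
mBR [ 0.5492489  -0.11335952] -0.14245333584254485 0.034872644998745955
mBL [ 0.55085191 -0.03952066] -0.07004130013183776 0.020338405281671447
noz [0.54024555 0.13201595] 0.10069509098072274 0.0006816124666650629
```

```bash
cat >> h.py <<'E'
from scipy.spatial.transform import Rotation as R
O=np.array([0.55858501,0.03300267]); YAW=1.7472
def inj(x,y,z):
    c,s=np.cos(YAW),np.sin(YAW); return np.array([O[0]+c*x-s*y,O[1]+s*x+c*y,z])
def toinj(p):
    c,s=np.cos(YAW),np.sin(YAW); d=np.array(p[:2])-O; return np.array([c*d[0]+s*d[1],-s*d[0]+c*d[1]])
def att(a=0.,y0=None):  # heading of tool y = injector x rotated by a
    t=(YAW if y0 is None else y0)+a; y=np.array([np.cos(t),np.sin(t),0]);z=np.array([0,0,-1.]);x=np.cross(y,z)
    return R.from_matrix(np.c_[x,y,z]).as_rotvec()
def snap(n,name):
    c=ctrl.calibration(n); im=ctrl.grab_frame(n)[:,:,::-1]; cv2.imwrite(f"pics/{name}.png",im); return c,im
E
python3 - <<'E'
from h import *
print(ctrl.inverse_kinematics(inj(-.1,0,.3),att()), ctrl.inverse_kinematics(inj(.02,0,.016),att()))
p=np.array(ctrl.current_ee_pos());p[2]=.3
ctrl.servo_line(p,feed=.2)
ctrl.move_ptp(inj(-.1,0,.3),att())
ctrl.servo_line(inj(-.1,0,.22),feed=.2)
c,im=snap("wrist","w1"); np.savez("w1.npz",mtx=c["mtx"],T=c["T"])
print(ctrl.current_time_s(),ctrl.current_joint_positions(),toinj(ctrl.current_ee_pos()))
E
```

```text
[-0.19339014  0.34640927  1.48504494  0.          1.31013845  2.77179884] None
3.6667 [-1.93061364e-01  4.14906595e-01  1.58249442e+00  9.11680501e-06
  1.14194002e+00  2.77169856e+00] [-0.10009662 -0.00078181]
```

View pics/w1.png

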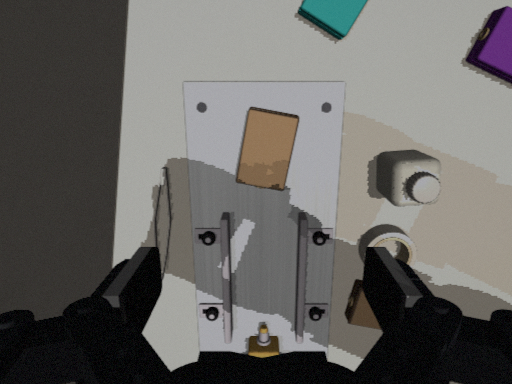

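Run:
```python
import cv2
i=cv2.imread("pics/w1.png")
cv2.imwrite("pics/w1c.png",cv2.resize(i[70:210,170:360],None,fx=4,fy=4,interpolation=cv2.INTER_CUBIC))
cv2.imwrite("pics/w1d.png",cv2.resize(i[205:365,180:350],None,fx=3.7,fy=3.7,interpolation=cv2.INTER_CUBIC))
```

```text
(no output)
```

View pics/w1c.png

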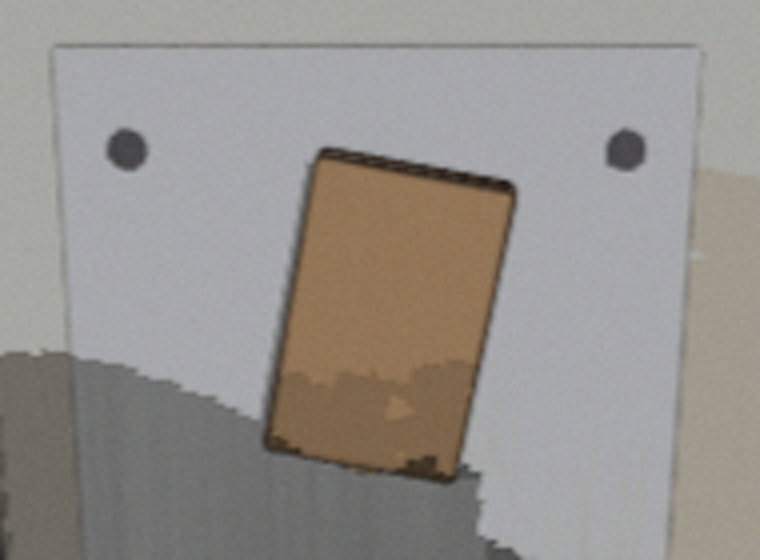

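View pics/w1d.png

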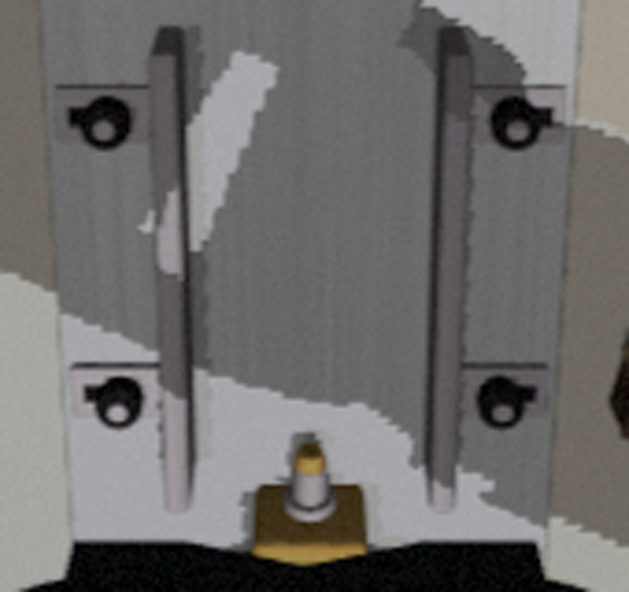

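Run:
```python
from h import *
c=dict(np.load("w1.npz"))
f=lambda u,v,z: ray(c,(u+.5)/4+170-.5,(v+.5)/4+70-.5,z)
g=lambda u,v,z: ray(c,(u+.5)/3.7+180-.5,(v+.5)/3.7+205-.5,z)
for n,p in dict(cL=f(54,47,.012),cR=f(699,47,.012),eL=f(80,520,.012),eR=f(671,520,.012),rl0=g(182,55,.037),rl1=g(188,505,.037),rr0=g(442,55,.037),rr1=g(430,505,.037),noz=g(311,447,.026),nozc=g(311,460,.027)).items(): print(n,p,toinj(p))
print("mould")
m=[f(320,157,.034),f(515,190,.034),f(455,477,.034),f(268,445,.034)]
for p in m: print(toinj(p))
m=np.array(m);print("ctr",toinj(m.mean(0)),"len",[np.linalg.norm(m[i]-m[i-1]) for i in range(4)])
for a,b in((0,3),(1,2)):
    d=toinj(m[b])-toinj(m[a]);print("ang",np.arctan2(d[1],d[0]))
```

```text
cL [ 0.66736418 -0.12645976  0.012     ] [-0.17607744 -0.07910696]
cR [ 0.51239265 -0.1540147   0.012     ] [-0.17600878  0.07829523]
eL [ 0.64702028 -0.00642765  0.012     ] [-0.05433793 -0.08014323]
eR [ 0.49029931 -0.03440432  0.012     ] [-0.05437744  0.07905525]
rl0 [ 0.60117807 -0.00144438  0.037     ] [-0.04138713 -0.03588694]
rl1 [0.57728739 0.14582269 0.037     ] [ 0.1077871  -0.03821094]
rr0 [ 0.53071025 -0.01403317  0.037     ] [-0.04141415  0.03569651]
rr1 [0.50371186 0.13261014 0.037     ] [0.10769138 0.03654145]
noz [0.54206183 0.12677809 0.026     ] [ 0.0952198  -0.00018991]
nozc [0.5413492  0.13076833 0.027     ] [ 0.09927317 -0.00018859]
mould
[-0.15124631 -0.01362674]
[-0.14364738  0.03220347]
[-0.07308187  0.01930949]
[-0.08137736 -0.02729475]
ctr [-0.11233823  0.00264787] len [np.float64(0.07119329678919581), np.float64(0.04645591154987885), np.float64(0.07173384773017645), np.float64(0.04733677151631172)]
ang -0.19318379796382257
ang -0.18072969779909362
```

```bash
python3 - <<'E'
from h import *
a=-0.187
P=(-.112,.0027)
for x,y,z,b in((*P,.22,a),(*P,.017,a),(.02,0,.016,0)): print(ctrl.inverse_kinematics(inj(x,y,z),att(b+np.pi)))
ctrl.move_ptp(inj(*P,.15),att(a+np.pi))
c,im=snap("wrist","w2")
ctrl.servo_line(inj(*P,.05),feed=.15)
c,im=snap("wrist","w3")
print(ctrl.current_time_s(),toinj(ctrl.current_ee_pos()),ctrl.current_wrist_force())
E
python3 -c "
import cv2,numpy as np
cv2.imwrite('pics/w23.png',np.vstack([cv2.imread('pics/w2.png')[:300],cv2.imread('pics/w3.png')[:300]]))"
```

```text
[-2.14385849e-01  4.17906489e-01  1.58200368e+00 -4.44089210e-16
  1.14168249e+00 -2.03789523e-01]
[-2.14385849e-01  6.97756136e-01  1.70182528e+00 -4.44089210e-16
  7.42011238e-01 -2.03789523e-01]
[ 0.0111501   0.67029021  1.76574847  0.          0.70555398 -0.16525357]
7.1 [-0.11225082  0.00203955] [ 0.80206543 -0.1705903  -0.07586518]
```

View pics/w23.png

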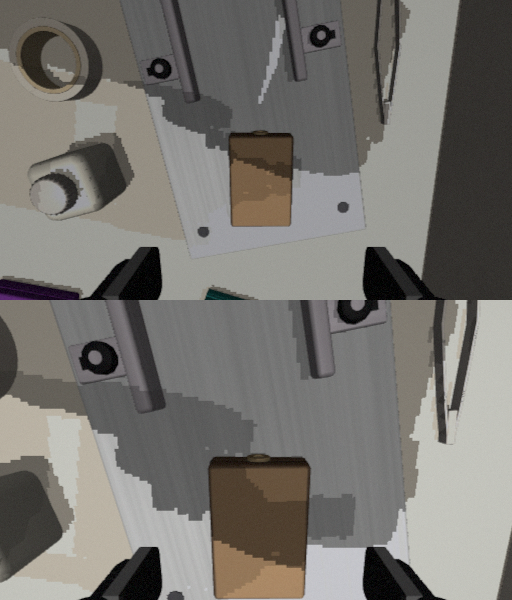

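The brass ring shows at the nozzle-facing end, at about (260,133) in the upper picture, and the mould stands centred between the open fingers. I'll lower the fingers around it, close loosely without squeezing, and turn it into line.

Run:
```python
from h import *
a=-0.187
P=(-.112,.0027)
hit=ctrl.servo_line(inj(*P,.016),feed=.08,threshold=6)
print(hit,ctrl.current_ee_pos(),ctrl.current_wrist_force())
for o in(.06,.055,.053,.0525):
    ctrl.set_gripper(o,force=20); print(o,ctrl.current_opening(),np.round(ctrl.current_wrist_force(),2))
n=6
for k in range(1,n+1):
    t=k/n
    ctrl.servo_line(inj(P[0],P[1]*(1-t),.016),feed=.05 if k==1 else .02,attitude=att(a*(1-t)+.03*t+np.pi))
    print(np.round(ctrl.current_wrist_force(),2))
ctrl.servo_line(inj(P[0],0,.016),attitude=att(0.0+np.pi))
print(ctrl.current_time_s(),toinj(ctrl.current_ee_pos()),ctrl.current_opening())
snap("wrist","w4")
```

```text
False [ 0.57549443 -0.07769836  0.0156857 ] [ 0.63756682 -0.16555697  0.27590664]
0.06 0.06026272496055966 [0.63 0.11 0.39]
0.055 0.05485810313275855 [-0.24  0.16  0.45]
0.053 0.05301680562261802 [ 0.18 -0.66 -0.31]
0.0525 0.05242571593902732 [-1.26 -0.27  0.82]
[-0.16 -0.29 -0.36]
[0.   0.92 0.13]
[ 0.88 -0.71  0.78]
[-0.02  0.2   0.86]
[-0.83  0.16 -0.33]
[-0.36  0.29 -0.21]
10.4583 [-1.12028061e-01 -4.00777513e-05] 0.052483570466663236
```

View pics/w4.png

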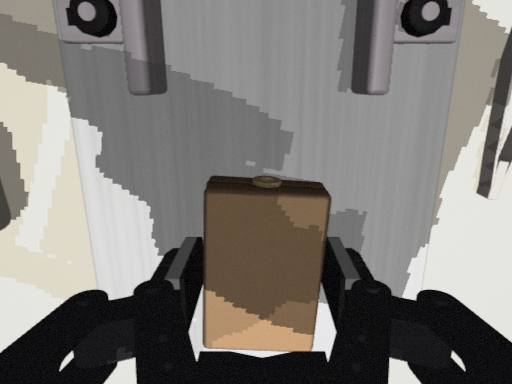

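Run:
```python
from h import *
x=-.112
ctrl.servo_line(inj(x,0,.016),feed=.02,attitude=att(0.06+np.pi))
ctrl.set_gripper(.075)
ctrl.servo_line(inj(x,0,.07),attitude=att(np.pi),feed=.15)
ctrl.servo_line(inj(-.19,0,.09),feed=.15)
ctrl.set_gripper(.026)
c,im=snap("wrist","w5"); np.savez("w5.npz",mtx=c["mtx"],T=c["T"])
print(ctrl.current_time_s(),toinj(ctrl.current_ee_pos()),ctrl.current_opening())
```

```text
12.875 [-1.89904237e-01 -7.48777523e-06] 0.026078674763736105
```

View pics/w5.png

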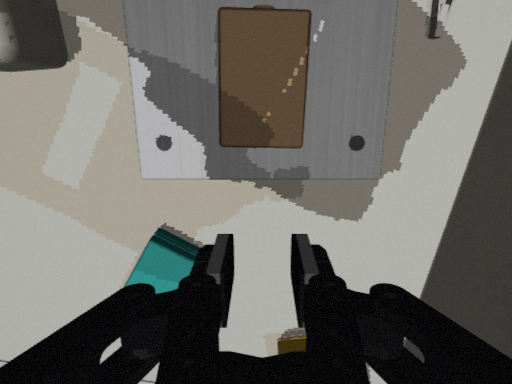

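Run:
```python
from h import *
c=dict(np.load("w5.npz"))
im=cv2.imread("pics/w5.png")
cv2.imwrite("pics/w5c.png",cv2.resize(im[0:190,120:400],None,fx=2.8,fy=2.8,interpolation=cv2.INTER_CUBIC))
for n,u,v,z in[("fl",219,10,.034),("fr",310,11,.034),("rr",303,148,.034),("rl",220,147,.034),("ring",264,8,.023),("c1",142,179,.012),("c2",382,179,.012)]: print(n,toinj(ray(c,u,v,z)))
```

```text
fl [-0.07874984  0.0211263 ]
fr [-0.07925006 -0.0264291 ]
rr [-0.15146651 -0.02516681]
rl [-0.15083074  0.0231668 ]
ring [-0.0756668  -0.00245077]
c1 [-0.17594895  0.07838506]
c2 [-0.17612829 -0.08102914]
```

View pics/w5c.png

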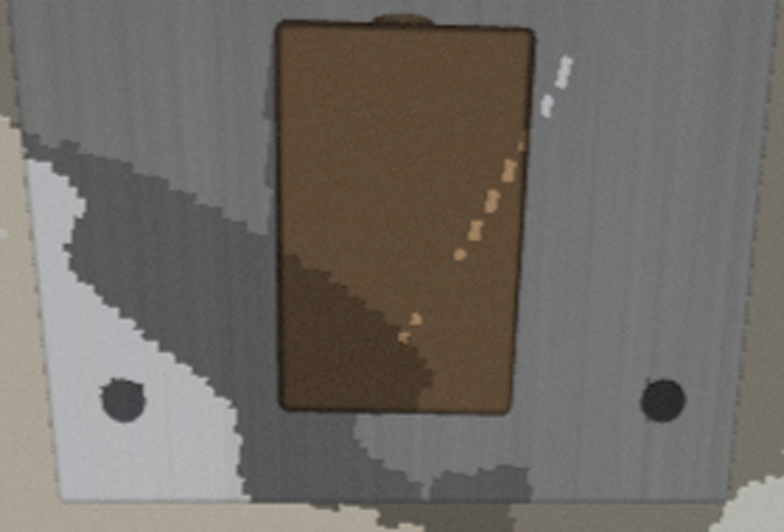

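The mould is within about 0.01 rad of the lane direction and 1 mm of its centre line. I'll push from behind with two fingertips, checking part-way.

Run:
```python
from h import *
Y=-.0005
ctrl.servo_line(inj(-.19,Y,.016),feed=.1,threshold=8)
print(ctrl.current_ee_pos()[2],np.round(ctrl.current_wrist_force(),2))
ctrl.servo_line(inj(-.17,Y,.016),feed=.04)
ctrl.servo_line(inj(-.13,Y,.016),feed=.03,threshold=8)
c,im=snap("wrist","w6"); np.savez("w6.npz",mtx=c["mtx"],T=c["T"])
print(ctrl.current_time_s(),toinj(ctrl.current_ee_pos()),ctrl.current_wrist_force())
```

```text
0.016520651312963226 [ 0.13 -0.38  0.21]
15.95 [-0.13012507 -0.00050051] [-0.1731458   0.2383754   0.90748612]
```

View pics/w6.png

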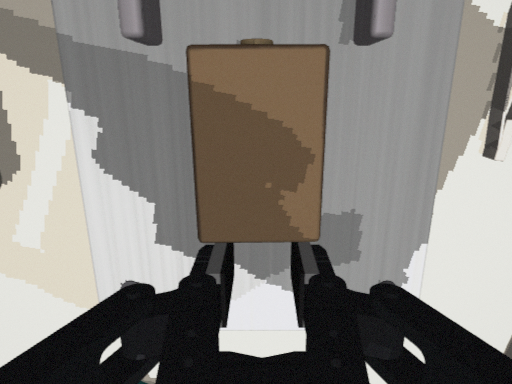

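Run:
```python
from h import *
c=dict(np.load("w6.npz"))
for n,u,v,z in[("fl",189,48,.034),("fr",328,48,.034),("rr",320,240,.034),("rl",200,240,.034),("ring",257,42,.023),("railL",160,38,.037),("railR",357,38,.037)]: print(n,toinj(ray(c,u,v,z)))
Y=-.0005
ctrl.servo_line(inj(-.05,Y,.016),feed=.03,threshold=8)
c,im=snap("wrist","w7"); np.savez("w7.npz",mtx=c["mtx"],T=c["T"])
print(ctrl.current_time_s(),toinj(ctrl.current_ee_pos()),ctrl.current_wrist_force())
```

```text
fl [-0.04470803  0.0229219 ]
fr [-0.04475599 -0.02401112]
rr [-0.11557454 -0.02463414]
rl [-0.11549293  0.02292194]
ring [-4.16095738e-02  8.89922084e-05]
railL [-0.0419518   0.03162544]
railR [-0.04201567 -0.03279695]
18.8167 [-0.05003361 -0.00049665] [-0.08566237  0.36359422  0.08455545]
```

View pics/w7.png

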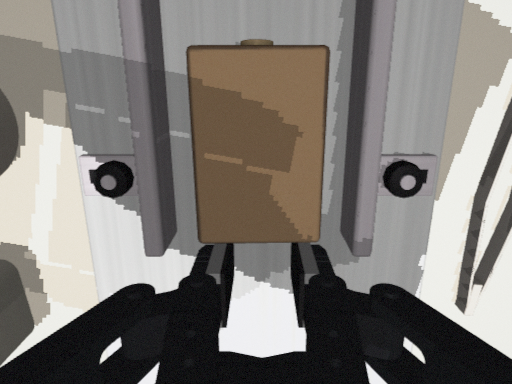

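Square and central between the rails. I'll continue to just short of the nozzle, then press in small steps while watching force.

Run:
```python
from h import *
Y=-.0005
ctrl.servo_line(inj(.004,Y,.016),feed=.03,threshold=8)
d=np.array([np.cos(YAW),np.sin(YAW),0])
def F():
    s=[]
    for _ in range(8): ctrl.pause(.02); s.append(ctrl.current_wrist_force())
    return np.mean(s,0)@d
print(toinj(ctrl.current_ee_pos()),F())
for x in np.arange(.006,.0181,.002):
    h=ctrl.servo_line(inj(x,Y,.016),feed=.015,threshold=9)
    print(round(x,4),h,toinj(ctrl.current_ee_pos()).round(4),round(F(),2),ctrl.current_time_s())
c,im=snap("wrist","w8"); np.savez("w8.npz",mtx=c["mtx"],T=c["T"])
```

```text
[ 0.00393837 -0.00049003] -0.21622662644972965
0.006 False [ 0.0061 -0.0005] -0.07 21.3167
0.008 False [ 0.0081 -0.0005] 0.09 21.7333
0.01 False [ 0.0101 -0.0005] 0.02 22.15
0.012 False [ 0.012  -0.0005] -1.03 22.5667
0.014 False [ 0.0141 -0.0005] -1.68 22.9833
0.016 False [ 0.0161 -0.0005] -2.7 23.4
0.018 False [ 0.018  -0.0005] -3.42 23.8167
```

View pics/w8.png

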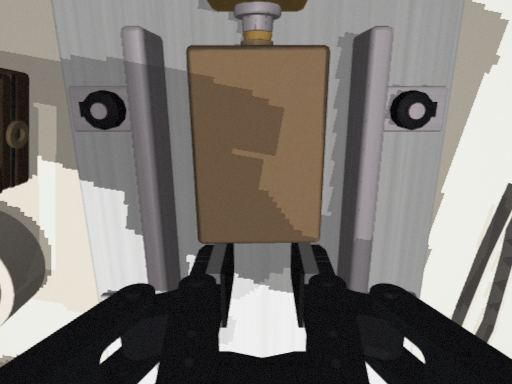

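Run:
```python
from h import *
Y=-.0005
d=np.array([np.cos(YAW),np.sin(YAW),0])
def F(n=10):
    s=[]
    for _ in range(n): ctrl.pause(.02); s.append(ctrl.current_wrist_force())
    return np.mean(s,0)@d
for x in (.02,.0215,.0225):
    h=ctrl.servo_line(inj(x,Y,.016),feed=.012,threshold=9)
    print(x,h,toinj(ctrl.current_ee_pos()).round(4),round(F(),2),ctrl.current_time_s())
ctrl.pause(.5); print(F(30))
c,im=snap("wrist","w9"); np.savez("w9.npz",mtx=c["mtx"],T=c["T"])
for n,u,v,z in[("fl",189,48,.034),("fr",328,48,.034),("rr",320,240,.034),("rl",200,240,.034)]: print(n,toinj(ray(c,u,v,z)))
snap("top","t9");cv2.imwrite("pics/w9c.png",cv2.resize(im[0:180,150:370],None,fx=3.3,fy=3.3,interpolation=cv2.INTER_CUBIC))
```

```text
0.02 False [ 0.02   -0.0005] -4.58 24.35
0.0215 False [ 0.0214 -0.0005] -4.85 24.7917
0.0225 False [ 0.0224 -0.0005] -5.67 25.2083
-5.3390782262254275
fl [0.1077785  0.02291684]
fr [ 0.10773828 -0.02401026]
rr [ 0.03692347 -0.02464673]
rl [0.03699777 0.02290745]
```

View pics/w9c.png

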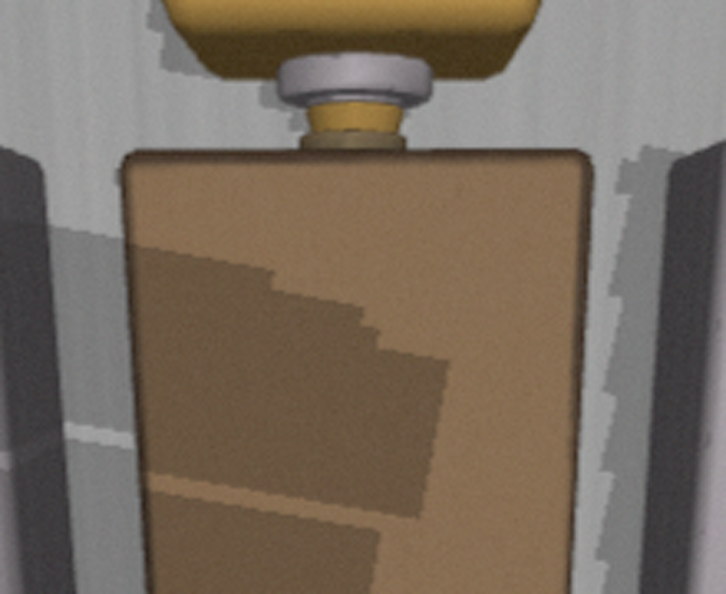

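View pics/t9.png

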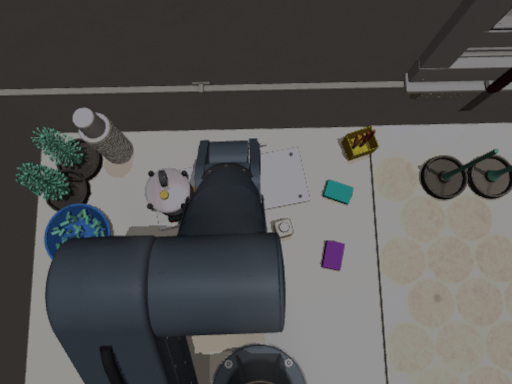

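Run:
```python
from workcell import ctrl
ctrl.finish_job(); print(ctrl.current_time_s())
```

```text
the job is handed in; nothing more can be done
the job is handed in; nothing more can be done
```

I handed the job in at about 26 s with the mould pressed on the nozzle and the fingers still holding it there. No verdict is reported, so this rests on my own checks.

**What I did:** I caged the mould loosely between the open fingertips and turned it about 0.19 rad into line with the lane. Then I pushed it from behind with two fingertips, down the lane and onto the nozzle in 1–2 mm steps.

**Last checks:**
- **Push force:** it held steady at about 5.3 N, which by the spring data means roughly 9 mm of nozzle travel. The camera estimate is about 10 mm. Plate friction could make the force figure high by a millimetre or two, but travel stays above 6 mm.
- **Alignment:** the wrist picture shows the mould square (the sides read under 0.01 rad off) and lying flat. The hole was centred on the nozzle to within about 1 mm.
- **Rails:** about 11–12 mm was clear on both sides, and nothing in the force readings suggested contact.
- **Things beside the injector:** I never went near them. The last top picture shows the bottle still in place, but the arm hid the tape roll, the waiting mould and most of the tweezers, so I did not re-measure those.

No check failed. The wrist-camera measurements of the plate, rails and mould differed by only 1–2 mm, as expected from the calibration.

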